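# Scan the flat medicine carton at the pharmacy desk

## Task

Take the handheld barcode scanner from its charging dock and hold it level and steady for a second about 8 cm above the barcode label on the long flat carton (not the squat one), window centred over the label and looking down, its wide window running along the label's length so that the scan line crosses all the bars. Then lay the scanner back in its place on the dock as it lay before and let go. Do not drop the scanner and do not shift the flat carton.

Things in the scene. Friction and masses are not known exactly. Their poses are not given: they have to be found in the camera images.
- scanner: Black handheld scanner, 0.24 kg, T-shaped from above. Handle: x -85 to 41 mm, 30 wide in y, z 22 to 50. Wide head at +x: x 40 to 76, 70 wide in y, z 0 to 50. Window (60 mm along y, as is the scan line) under the head, centre x 58, y 0, z 0, looking to -z. Origin at window level below the grip point (0, 0, 36 mm), near the centre of mass: grip there across y. z up.
- scan_spot (a point): Unseen point fixed to the scanner, 80 mm straight below the middle of its window (scanner frame x 58, y 0, z -80 mm): where it reads best. Axes as the scanner's.
- dock: Fixed grey charging dock: plate 200 (x) by 110 (y) by 8 mm, with a narrow saddle (x -85 to -45 mm, 24 wide, 22 above the plate) under the tail of the handle. Origin: centre of the plate's underside, on the desk; z up. The docked scanner has its origin at (0, 0, 8 mm) of the dock and the same axes, head flat on the plate, handle on the saddle.
- label (a point): Centre of the barcode label (70 by 32 mm) on top of the long flat loose carton (130 x 65 x 36 mm high), 22 mm from the carton's middle towards its +x end. x runs along carton and label (across the bars), z up. Bystanders: a squat carton (78 x 78 x 72 mm) with a like label and a round white jar (60 wide, 85 mm high); the three swap places.
Not all that is in view belongs to the job. What is shaped like the scanner but orange or purple is not meant.

How it is judged:
By the outcome, as a careful person would: the job done as asked, in the order asked, and still so for the second after the job is handed in, with the robot touching nothing.
It also fails if it takes over 48 s, if anything falls off the work surface, if the arm or the gripper's body presses on something with over 40 N, if the wrist force passes 120 N, or if a joint passes its speed limit or range.

## Robot

A 6-joint arm with a two-finger parallel gripper is mounted at the origin on the work surface. World frame = base frame: x ahead of the robot, y to its left, z up, the work surface at z = 0. Lengths are in mm, angles in rad, forces in N, time in s.
With the tool pointing down it reaches from about 350 to 975 mm from the base axis. Payload 7.1 kg.
Tool frame: the origin (TCP) lies at the very end of the fingers, on their centre line; the grasp point (between the pads) lies 19 mm behind it (ctrl.pinch_z is the distance from the TCP to the grasp point, in mm); z points along the fingers, y is the direction in which the jaws open and shut (so a half turn about z gives the same grasp; the last joint's range is limited). The gripper opens to 88 mm and grips with 3 to 60 N. Pads are 20 mm wide; open, the fingers measure 115 mm over their backs; the gripper's body (75 mm by 178 mm) begins 61 mm behind the grasp point.
Start: joints at [-1.226, 0.423, 1.63, -0, 1.089, -0.019], TCP at [222.409, -584.071, 222.675] pointing down, gripper open.
Joint ranges: [-3, 3], [-0.9, 2.11], [0.09, 2.58], [-1.31, 4.45], [0.11, 2.69], [-2.54, 2.54]. Speed limits (rad/s): [2.39, 2.39, 3.01, 3.14, 3.14, 3.14].

## Interface

Orientations are given as a rotation vector (axis times angle).
In Python, from workcell import ctrl gives the robot as it stands.
- The arm moves only by the shell command python3 -m inch 'ROWS' [OPENING]. ROWS is JSON, a list of rows, each an object with "xyz": the shift along the tool's x, y, z in cm, a list of three; "spin": the turn about the tool's z in degrees. A call has 1 to 20 rows; each row is the pose to reach, as a shift and turn from the pose measured when the call began, along the tool's axes at that moment; what a row does not reach only later rows make up. A row lasts 1/10 s, in which the tool goes at most 50 mm and 8.59 degrees, less where a joint would pass 70% of its speed; a pose out of reach is approached as far as the arm can. A call with a gripper value outside its range is refused whole. OPENING is the closure, from 0 (fully open) to 1 (shut), set as the call begins (- or left out, the last holds). The fingers move at their own pace and stop on an object; the grip force is fixed at half the most. Time passes only in rows, so rows that repeat a pose let the fingers close. It gives the time, the measured TCP pose, the force and the opening at its end, in the units of the state.
- ctrl.get_obs(): the state, without advancing time (a new reading comes with each control period).
- ctrl.get_image(name): name is "scene" or "top" or "wrist"; returns the picture (480x640x3 uint8, red, green, blue); there is no depth.
- ctrl.camera_info(name): a dict with "camera_matrix" (3x3 intrinsics, pixels), "R" (3x3) and "t" (3): a world point X has camera coordinates R X + t; the wrist camera has in their place "hand_eye" (4x4, takes a point from camera to tool coordinates, whose origin is the TCP and whose axes are the flange's). Camera axes: x right, y down, z forward; pixel columns grow to the right and rows downward; lengths in mm; the calibration is good to about 2 mm. The wrist camera is an equidistant fisheye: a pixel r from the principal point sees the ray r / f radians off the axis. A picture is of the moment at which its call begins: read the wrist's pose just before it. camera_info takes no time and is no camera call.
- ctrl.close_job(): hands the job in, once; it reports no verdict.
The state is a dict: "t": time; "qpos": joint angles; "qvel": joint speeds; "joint_torque": joint torques, N m; "ee_pos": TCP position; "orientation": TCP orientation; "ft_force": force on the tool from outside, world axes, zero at the start; "moment": the same for the moment, N m; "width": finger opening in mm.
Only numpy, scipy, OpenCV 4.12 (cv2) and the standard library are available. Lean on these libraries where they do the work, as an engineer would, in place of code of your own. Each camera call takes 0.05 s, during which the arm holds its last target. There are 200 camera calls.

## Working session

There is one attempt and no reset: what is moved stays moved. The work goes in short steps, Python scripts to look and compute and a shell command to move; the robot and the scene stay as the last step left them, time stands still between calls to the robot, and variables do not carry over. Pictures are saved under pics/ and viewed, about 8 in all and at most 12, crops included, and the job is handed in when it is done.

```bash
mkdir -p pics; ls; python3 - <<'E'
from workcell import ctrl
import cv2
o=ctrl.get_obs();print(o['ee_pos'],o['orientation'],o['t'])
for n in("top","scene"):
    cv2.imwrite(f'pics/{n}0.png',ctrl.get_image(n)[:,:,::-1]);print(ctrl.camera_info(n))
print(ctrl.camera_info("wrist"))
E
```

```text
pics
[ 222.23371376 -583.57283917  221.90528334] [-3.08829947e+00 -5.67969002e-01  3.41852403e-04] 0.0
{'camera_matrix': array([[530.39069569,   0.        , 317.94937227],
       [  0.        , 530.39069569, 239.00415415],
       [  0.        ,   0.        ,   1.        ]]), 'R': array([[ 0.00777139, -0.999967  , -0.0023653 ],
       [-0.98128024, -0.00717094, -0.19245172],
       [ 0.1924284 ,  0.00381664, -0.98130359]]), 't': array([-103.59072261,  512.62821874,  891.45365933])}
{'camera_matrix': array([[597.55809489,   0.        , 316.36918455],
       [  0.        , 597.55809489, 246.7464767 ],
       [  0.        ,   0.        ,   1.        ]]), 'R': array([[-0.36351794,  0.93148962, -0.01348335],
       [ 0.73672488,  0.27859155, -0.6161357 ],
       [-0.57016766, -0.2339099 , -0.7875246 ]]), 't': array([ 290.91935137, -339.51529073, 1648.75242774])}
{'camera_matrix': array([[371.64829954,   0.        , 319.32396841],
       [  0.        , 371.64829954, 244.27987117],
       [  0.        ,   0.        ,   1.        ]]), 'hand_eye': array([[-1.63826838e-04, -9.66316593e-01, -2.57356204e-01,
         6.81758291e+01],
       [ 9.99999932e-01, -2.42967514e-04,  2.75714018e-04,
         2.22742896e-01],
       [-3.28956227e-04, -2.57356141e-01,  9.66316567e-01,
        -1.62187289e+02],
       [ 0.00000000e+00,  0.00000000e+00,  0.00000000e+00,
         1.00000000e+00]])}
```

View pics/top0.png

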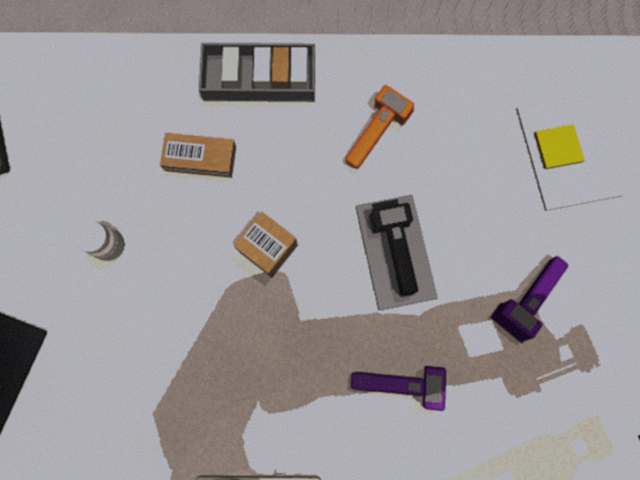

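View pics/scene0.png

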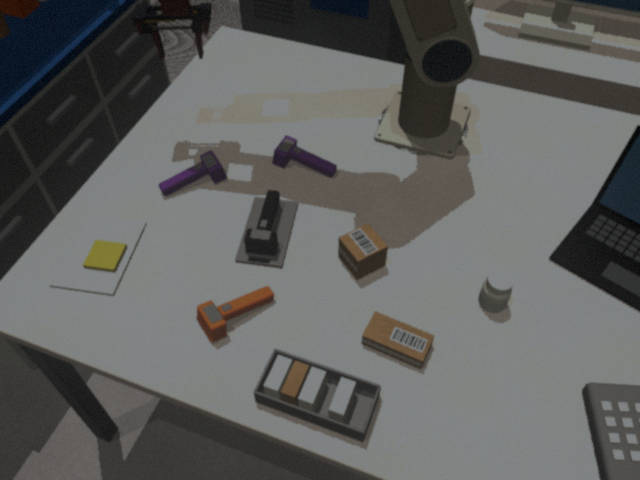

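```bash
cat > h.py <<'E'
import numpy as np,cv2
from workcell import ctrl
from scipy.spatial.transform import Rotation as Ro
def ray(name,uv,z,pose=None):
    """pixels -> world points on plane z"""
    c=ctrl.camera_info(name);K=c['camera_matrix'];uv=np.atleast_2d(np.float64(uv))
    p=(uv-K[:2,2])/K[0,0]
    if name=='wrist':
        r=np.linalg.norm(p,axis=1);d=np.c_[p*(np.sin(r)/r)[:,None],np.cos(r)]
        H=c['hand_eye'];Rw=Ro.from_rotvec(pose[1]).as_matrix()
        o=Rw@H[:3,3]+pose[0];d=d@(Rw@H[:3,:3]).T
    else:
        d=np.c_[p,np.ones(len(p))]@c['R'];o=-c['R'].T@c['t']
    return o+d*((z-o[2])/d[:,2])[:,None]
def rect(mask,box,name,z,pose=None,close=0):
    """largest blob in box -> world centre, long-axis yaw deg, sides"""
    x0,y0,x1,y1=box;m=np.zeros(mask.shape,np.uint8);m[y0:y1,x0:x1]=mask[y0:y1,x0:x1]*255
    if close:m=cv2.morphologyEx(m,cv2.MORPH_CLOSE,np.ones((close,close),np.uint8))
    c=max(cv2.findContours(m,cv2.RETR_EXTERNAL,cv2.CHAIN_APPROX_NONE)[0],key=cv2.contourArea)
    w=ray(name,c[:,0],z,pose);r=cv2.minAreaRect(np.float32(w[:,:2]))
    b=cv2.boxPoints(r);e=[b[1]-b[0],b[2]-b[1]];l=max(e,key=np.linalg.norm)
    return np.round(r[0],1),round(np.degrees(np.arctan2(l[1],l[0]))%180,1),np.round(r[1],1)
def toolyaw(o):
    R=Ro.from_rotvec(o['orientation']).as_matrix();return R
E
python3 - <<'E'
from h import *
im=cv2.imread('pics/top0.png').astype(int);g=im.max(2);s=g-im.min(2)
R=toolyaw(ctrl.get_obs());print(R.round(3))
print('dock',rect((g<150)&(s<25),(350,190,440,312),'top',8,close=5))
print('scanner',rect((g<60),(365,195,420,300),'top',50))
print('handle',rect((g<60),(365,238,420,300),'top',50))
print('label',rect((s<25)&(g>90),(163,137,210,165),'top',36,close=7))
print('label any',rect((s<40),(164,139,210,163),'top',36,close=7))
print('carton',rect((s>40),(150,125,245,185),'top',36,close=15))
print(im[151,160:212].tolist()[::3], im[205:300:8,372].tolist())
# clear? top camera colours
E
```

```text
[[ 0.935  0.356 -0.   ]
 [ 0.356 -0.935  0.001]
 [ 0.    -0.001 -1.   ]]
dock (array([ 500. , -241.7]), np.float32(11.8), array([202. , 112.4]))
scanner (array([ 499.2, -230.3]), np.float32(2.5), array([172.8,  79.2]))
handle (array([ 467. , -243.3]), np.float32(11.8), array([107.4,  43. ]))
label (array([685.3, 154.6]), np.float32(83.8), array([79.4, 38.2]))
label any (array([682.2, 150. ]), np.float32(84.7), array([71.2, 33.5]))
carton (array([679. , 127.1]), np.float32(84.6), array([129.8,  64.7]))
[[184, 174, 175], [75, 112, 150], [154, 157, 165], [120, 114, 114], [116, 113, 114], [141, 133, 136], [153, 144, 147], [98, 90, 93], [166, 158, 159], [136, 129, 128], [91, 87, 90], [140, 137, 137], [156, 147, 149], [113, 109, 110], [179, 173, 173], [66, 104, 145], [62, 102, 144], [64, 103, 144]] [[54, 55, 58], [27, 25, 29], [25, 27, 23], [33, 32, 35], [97, 97, 99], [112, 110, 121], [108, 108, 111], [112, 115, 120], [112, 113, 122], [101, 102, 106], [129, 124, 125], [185, 177, 179]]
```

Wrist view before grasping, from above the dock.

```bash
python3 -m inch '[{"xyz":[4,-2.3,0.7],"spin":1},{"xyz":[8,-4.6,1.4],"spin":2},{"xyz":[12,-6.9,2.1],"spin":3},{"xyz":[16,-9.2,2.8],"spin":4},{"xyz":[20,-11.5,3.5],"spin":5},{"xyz":[24,-13.8,4.2],"spin":6},{"xyz":[28,-16.1,4.9],"spin":7},{"xyz":[32,-18.4,5.6],"spin":8},{"xyz":[35,-20.2,6.3],"spin":9},{"xyz":[37,-21.4,7],"spin":9},{"xyz":[38.15,-22.1,7],"spin":9},{"xyz":[38.15,-22.1,7],"spin":9},{"xyz":[38.15,-22.1,7],"spin":9},{"xyz":[38.15,-22.1,7],"spin":9},{"xyz":[38.15,-22.1,7],"spin":9}]' 0
python3 - <<'E'
from h import *
o=ctrl.get_obs();im=ctrl.get_image('wrist')
np.savez('w1.npz',p=o['ee_pos'],r=o['orientation'],im=im)
cv2.imwrite('pics/w1.png',im[:,:,::-1]);print(toolyaw(o).round(3),o['ee_pos'].round(1))
E
```

```text
t: 1.6
ee_pos: [499.6, -242.2, 152.6]
orientation: [-3.124, -0.322, 0.0]
ft_force: [0.4, 0.1, 0.4]
width: 87.9
[[ 0.979  0.204 -0.   ]
 [ 0.204 -0.979  0.001]
 [ 0.    -0.001 -1.   ]] [ 499.6 -242.2  152.6]
```

View pics/w1.png

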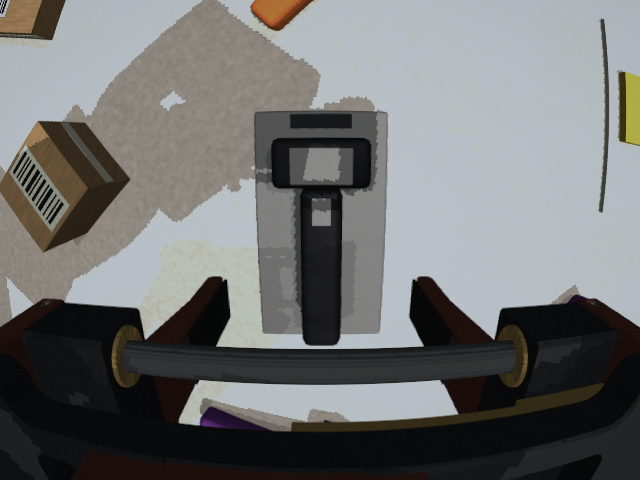

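The wrist view shows the scanner upright in the picture. Its handle centre is at u≈321, head at rows 138–188, and the handle lies midway between the fingers (225 / 415). I'll convert these to tool coordinates.

```bash
python3 - <<'E'
from h import *
d=np.load('w1.npz');pose=(d['p'],d['r']);im=d['im'].astype(int);g=im.max(2)
R=Ro.from_rotvec(pose[1]).as_matrix()
for n,uv in dict(front=(321,139),headL=(272,160),headR=(371,160),hL=(302,230),hR=(341,230),hL2=(303,300),hR2=(341,300)).items():
    w=ray('wrist',uv,58 if n!='front' else 58,pose)[0];print(n,w.round(1),((w-pose[0])@R).round(1))
print([int(x) for x in g[240,290:352]]);print([int(x) for x in g[128:146,300]])
E
```

```text
front [ 572.5 -228.8   58. ] [74.2  1.8 94.6]
headL [ 551.8 -198.6   58. ] [ 60.  -32.   94.6]
headR [ 565.7 -265.4   58. ] [60.  36.2 94.5]
hL [ 507.3 -228.6   58. ] [ 10.3 -11.7  94.6]
hR [ 513.  -255.7   58. ] [10.3 16.  94.6]
hL2 [ 454.7 -239.6   58. ] [-43.4 -11.7  94.6]
hR2 [ 460.5 -267.5   58. ] [-43.5  16.9  94.6]
[126, 116, 111, 111, 111, 94, 72, 62, 62, 63, 58, 9, 16, 16, 20, 24, 25, 29, 30, 29, 30, 31, 30, 32, 31, 32, 32, 34, 32, 33, 34, 32, 34, 34, 35, 33, 36, 37, 36, 36, 34, 35, 36, 36, 33, 31, 28, 25, 21, 19, 19, 39, 121, 122, 126, 129, 129, 129, 129, 129, 128, 113]
[61, 75, 79, 83, 83, 83, 83, 84, 83, 66, 21, 9, 12, 15, 18, 21, 20, 24]
```

```bash
python3 -m inch '[{"xyz":[-0.05,0.13,2],"spin":0},{"xyz":[-0.05,0.13,5],"spin":0},{"xyz":[-0.05,0.13,8],"spin":0},{"xyz":[-0.05,0.13,10],"spin":0},{"xyz":[-0.05,0.13,11.5],"spin":0},{"xyz":[-0.05,0.13,12.3],"spin":0},{"xyz":[-0.05,0.13,12.75],"spin":0},{"xyz":[-0.05,0.13,12.75],"spin":0},{"xyz":[-0.05,0.13,12.75],"spin":0},{"xyz":[-0.05,0.13,12.75],"spin":0}]' 0
python3 -m inch '[{"xyz":[0,0,0],"spin":0},{"xyz":[0,0,0],"spin":0},{"xyz":[0,0,0],"spin":0},{"xyz":[0,0,0],"spin":0},{"xyz":[0,0,0],"spin":0},{"xyz":[0,0,0],"spin":0},{"xyz":[0,0,0],"spin":0},{"xyz":[0,0,0],"spin":0},{"xyz":[0,0,0],"spin":0},{"xyz":[0,0,0],"spin":0}]' 1
```

```text
t: 2.65
ee_pos: [500.0, -243.7, 25.9]
orientation: [-3.125, -0.322, -0.002]
ft_force: [-0.3, 0.5, 0.1]
width: 87.9
t: 3.65
ee_pos: [499.9, -243.6, 25.8]
orientation: [-3.125, -0.322, -0.002]
ft_force: [-0.1, 0.2, 0.2]
width: 29.5
```

```bash
python3 -m inch '[{"xyz":[0,0,-0.3],"spin":0},{"xyz":[0,0,-0.8],"spin":0},{"xyz":[0,0,-1.6],"spin":0},{"xyz":[0,0,-2.6],"spin":0},{"xyz":[0,0,-3.8],"spin":0},{"xyz":[0,0,-5.2],"spin":0},{"xyz":[0,0,-6.8],"spin":0},{"xyz":[0,0,-8.4],"spin":0},{"xyz":[0,0,-10],"spin":0},{"xyz":[0,0,-11.4],"spin":0},{"xyz":[0,0,-12.4],"spin":0},{"xyz":[0,0,-12.9],"spin":0},{"xyz":[0,0,-13],"spin":0},{"xyz":[0,0,-13],"spin":0},{"xyz":[0,0,-13],"spin":0}]' 1
python3 - <<'E'
from h import *
o=ctrl.get_obs();R=toolyaw(o);p=o['ee_pos'];print(p.round(1),o['width'],np.degrees(np.arctan2(R[1,0],R[0,0])))
im=ctrl.get_image('wrist');cv2.imwrite('pics/w2.png',im[:,:,::-1])
t=np.array([623.5-0.0,155.0,p[2]]);print(R.T@(t-p)/10)
E
```

```text
t: 5.15
ee_pos: [499.4, -243.5, 155.2]
orientation: [-3.124, -0.322, -0.0]
ft_force: [0.4, 0.1, -1.9]
width: 30.1
[ 499.4 -243.5  155.2] 30.070056998778515 11.763540125577654
[ 20.27575021 -36.48403507   0.03787546]
```

View pics/w2.png

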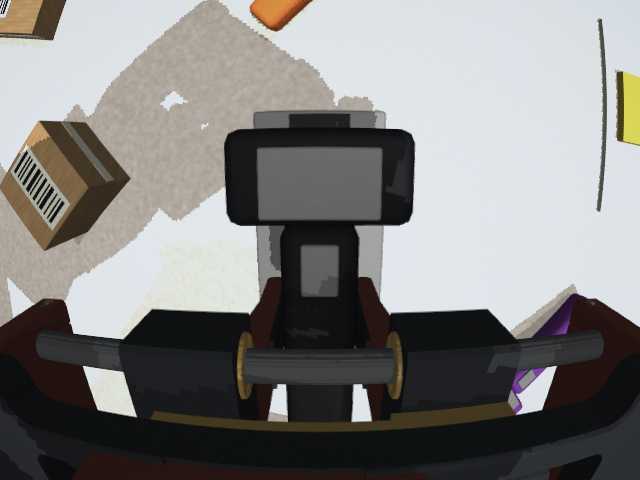

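The scanner hangs level and square in the jaws: head u 226–413 (centre 319.5), front edge at row ~129. Next I go over the label.

```bash
python3 -m inch '[{"xyz":[0.4,-0.7,0],"spin":0.5},{"xyz":[1.2,-2.2,0],"spin":1},{"xyz":[2.4,-4.3,0],"spin":2},{"xyz":[3.9,-7,0],"spin":3.3},{"xyz":[5.5,-9.9,0],"spin":4.6},{"xyz":[7.2,-13,0],"spin":6},{"xyz":[8.9,-16,0],"spin":7.5},{"xyz":[10.6,-19.1,0],"spin":9},{"xyz":[12.3,-22.1,0],"spin":10.5},{"xyz":[14,-25.2,0],"spin":12},{"xyz":[15.6,-28.1,0],"spin":13.2},{"xyz":[17.1,-30.8,0],"spin":14.4},{"xyz":[18.4,-33.1,0],"spin":15.5},{"xyz":[19.4,-34.9,0],"spin":16.4},{"xyz":[20,-36,0],"spin":17},{"xyz":[20.2,-36.4,0],"spin":17.1},{"xyz":[20.25,-36.5,0],"spin":17.1},{"xyz":[20.25,-36.5,0],"spin":17.1},{"xyz":[20.25,-36.5,0],"spin":17.1},{"xyz":[20.25,-36.5,0],"spin":17.1}]' 1
python3 - <<'E'
from h import *
o=ctrl.get_obs();R=toolyaw(o);p=o['ee_pos'];pose=(p,o['orientation']);print(p.round(1),o['width'],np.degrees(np.arctan2(R[1,0],R[0,0])),R[:,2].round(4))
im=ctrl.get_image('wrist');t=ctrl.get_image('top');cv2.imwrite('pics/w3.png',im[:,:,::-1]);cv2.imwrite('pics/t3.png',t[:,:,::-1])
cv2.imwrite('pics/both3.png',np.hstack([cv2.resize(im,(400,300)),cv2.resize(t[60:300,80:400],(400,300))])[:,:,::-1])
w=ray('wrist',(320,129),p[2]+32.2,pose)[0];print('front of head tool x',(R.T@(w-p)).round(1))
E
```

```text
t: 7.2
ee_pos: [623.1, 154.3, 155.6]
orientation: [-3.137, 0.148, 0.0]
ft_force: [-0.5, 0.1, -1.7]
width: 29.8
[623.1 154.3 155.6] 29.8046450479203 -5.3882060524448425 [-2.e-04  1.e-03 -1.e+00]
front of head tool x [ 75.    1.3 -32.2]
```

View pics/both3.png

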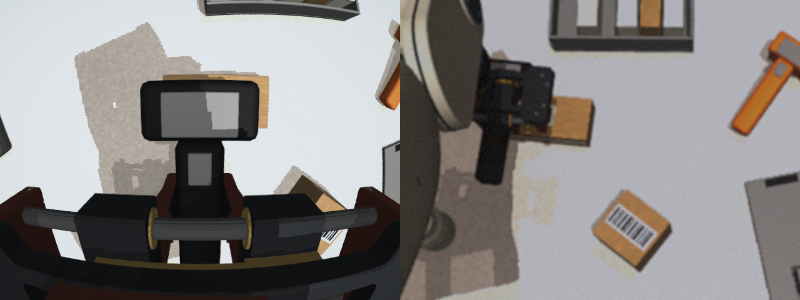

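The wrist view shows the head above the flat carton with its edges nearly parallel. The carton's visible front-right corner is at ~(428,122) full-size, and the top view agrees. I'll check that corner against the first estimate.

```bash
python3 - <<'E'
from h import *
im=cv2.imread('pics/w3.png').astype(int);o=ctrl.get_obs();pose=(o['ee_pos'],o['orientation']);R=toolyaw(o);p=pose[0]
s=im[:,:,2]-im[:,:,0]
m=(s>35)&(im[:,:,2]>130)
F=[(u,int(np.argmax(m[100:240,u]))+100) for u in range(290,420,6)]
E_=[(445-int(np.argmax(m[v,380:446][::-1])),v) for v in range(130,200,5)]
print(F[::4],E_[::4])
for n,P in(('front',F),('end',E_)):
    w=ray('wrist',P,36,pose);vx,vy,x0,y0=cv2.fitLine(np.float32(w[:,:2]),cv2.DIST_HUBER,0,.01,.01).ravel()
    a=np.degrees(np.arctan2(vy,vx))%180
    nrm=np.array([-vy,vx]);c0=np.array([679,127.1]);print(n,a,'dist of carton centre est. to edge',abs(nrm@(np.array([x0,y0])-c0)))
yaw=84.7;t=np.r_[681.5,149.6,0]
wc=p+R@np.array([57.5,0,0]);d=t-wc;print('label minus window, tool axes',(R.T@d)[:2])
E
```

```text
[(290, 100), (314, 100), (338, 119), (362, 120), (386, 120), (410, 121)] [(429, 130), (429, 150), (428, 170), (427, 190)]
front 72.85398 dist of carton centre est. to edge 37.61316448084326
end 174.83713 dist of carton centre est. to edge 63.45720511136005
label minus window, tool axes [ 1.02716022 -0.35751081]
```

```bash
python3 -m inch '[{"xyz":[0.02,-0.02,0.2],"spin":0},{"xyz":[0.05,-0.05,0.6],"spin":0},{"xyz":[0.1,-0.1,1.1],"spin":0},{"xyz":[0.1,-0.1,1.6],"spin":0},{"xyz":[0.1,-0.1,2],"spin":0},{"xyz":[0.1,-0.1,2.15],"spin":0},{"xyz":[0.1,-0.1,2.2],"spin":0},{"xyz":[0.1,-0.1,2.2],"spin":0},{"xyz":[0.1,-0.1,2.2],"spin":0},{"xyz":[0.1,-0.1,2.2],"spin":0}]' 1
python3 - <<'E'
from h import *
o=ctrl.get_obs();p=o['ee_pos'];pose=(p,o['orientation']);R=toolyaw(o)
im=ctrl.get_image('wrist')[:,:,::-1].astype(int);cv2.imwrite('pics/w4.png',im)
m=(im[:,:,2]-im[:,:,0]>35)&(im[:,:,2]>130)
F=[(u,int(np.argmax(m[90:240,u]))+90) for u in range(345,430,6)];print(F[::3])
w=ray('wrist',F,36,pose);print('front edge tool x (want 57.5+32.5=90):',((w-p)@R)[::3,:2].round(1).tolist())
wc=p+R@np.array([57.5,0,0]);print('window',wc[:2],'z',p[2]-17.8,'label',(681.5,149.6),o['ee_pos'],o['ft_force'])
s=ctrl.get_image('scene');cv2.imwrite('pics/s4.png',s[150:450,200:600,::-1])
E
```

```text
t: 8.3
ee_pos: [624.4, 155.5, 133.9]
orientation: [-3.137, 0.147, -0.0]
ft_force: [0.1, 0.5, -2.1]
width: 29.7
[(345, 118), (363, 119), (381, 119), (399, 120), (417, 121)]
front edge tool x (want 57.5+32.5=90): [[89.4, 18.8], [88.9, 31.3], [89.3, 44.0], [89.1, 56.8], [89.1, 69.9]]
window [681.69114085 150.15228214] z 116.07645867607745 label (681.5, 149.6) [624.44413019 155.54019796 133.87645868] [ 0.08344344  0.48335263 -2.05074515][ WARN:0@1.176] global loadsave.cpp:1063 imwrite_ Unsupported depth image for selected encoder is fallbacked to CV_8U.
```

View pics/s4.png

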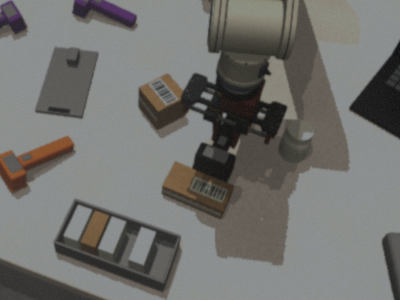

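The scene view shows the head hanging over the label end of the flat carton, which hasn't moved. The window is within ~1 mm of the label in plan and at z ≈ 116. I'll hold for 2 s, then rise and work out the way back.

```bash
python3 -m inch '[{"xyz":[0,0,0],"spin":0},{"xyz":[0,0,0],"spin":0},{"xyz":[0,0,0],"spin":0},{"xyz":[0,0,0],"spin":0},{"xyz":[0,0,0],"spin":0},{"xyz":[0,0,0],"spin":0},{"xyz":[0,0,0],"spin":0},{"xyz":[0,0,0],"spin":0},{"xyz":[0,0,0],"spin":0},{"xyz":[0,0,0],"spin":0},{"xyz":[0,0,0],"spin":0},{"xyz":[0,0,0],"spin":0},{"xyz":[0,0,0],"spin":0},{"xyz":[0,0,0],"spin":0},{"xyz":[0,0,0],"spin":0},{"xyz":[0,0,0],"spin":0},{"xyz":[0,0,0],"spin":0},{"xyz":[0,0,0],"spin":0},{"xyz":[0,0,0],"spin":0},{"xyz":[0,0,0],"spin":0}]' 1
python3 -m inch '[{"xyz":[0,0,-0.3],"spin":0},{"xyz":[0,0,-0.8],"spin":0},{"xyz":[0,0,-1.4],"spin":0},{"xyz":[0,0,-1.9],"spin":0},{"xyz":[0,0,-2.2],"spin":0},{"xyz":[0,0,-2.2],"spin":0},{"xyz":[0,0,-2.2],"spin":0}]' 1
python3 - <<'E'
from h import *
o=ctrl.get_obs();R=toolyaw(o);p=o['ee_pos']
print(R.T@(np.array([499.9,-243.6,155.5])-p)/10,np.degrees(np.arctan2(R[1,0],R[0,0])))
E
```

```text
t: 10.4
ee_pos: [624.4, 155.5, 133.8]
orientation: [-3.137, 0.147, -0.0]
ft_force: [-0.6, -0.1, -1.6]
width: 29.8
t: 11.1
ee_pos: [624.3, 155.5, 155.9]
orientation: [-3.137, 0.147, -0.0]
ft_force: [0.6, -0.5, -2.4]
width: 29.8
[-8.65015940e+00  4.08999431e+01 -7.81025096e-03] -5.375461388550871
```

```bash
python3 -m inch '[{"xyz":[-0.15,0.7,0],"spin":-0.5},{"xyz":[-0.5,2.4,0],"spin":-1},{"xyz":[-1,4.7,0],"spin":-2},{"xyz":[-1.65,7.8,0],"spin":-3.3},{"xyz":[-2.35,11.1,0],"spin":-4.6},{"xyz":[-3.1,14.6,0],"spin":-6},{"xyz":[-3.8,18,0],"spin":-7.5},{"xyz":[-4.55,21.5,0],"spin":-9},{"xyz":[-5.25,24.8,0],"spin":-10.5},{"xyz":[-6,28.3,0],"spin":-12},{"xyz":[-6.65,31.5,0],"spin":-13.2},{"xyz":[-7.3,34.5,0],"spin":-14.4},{"xyz":[-7.85,37.1,0],"spin":-15.5},{"xyz":[-8.3,39.2,0],"spin":-16.4},{"xyz":[-8.55,40.4,0],"spin":-17},{"xyz":[-8.65,40.8,0],"spin":-17.15},{"xyz":[-8.65,40.9,0],"spin":-17.15},{"xyz":[-8.65,40.9,0],"spin":-17.15},{"xyz":[-8.65,40.9,0],"spin":-17.15},{"xyz":[-8.65,40.9,0],"spin":-17.15}]' 1
python3 - <<'E'
from h import *
o=ctrl.get_obs();R=toolyaw(o);p=o['ee_pos']
print(R.T@(np.array([499.9,-243.6,25.8])-p)/10,np.degrees(np.arctan2(R[1,0],R[0,0])))
E
```

```text
t: 13.1
ee_pos: [500.1, -243.0, 155.4]
orientation: [-3.124, -0.323, -0.0]
ft_force: [-0.5, -0.1, -2.1]
width: 29.9
[-0.03441175  0.0681981  12.95827737] 11.823062108748207
```

```bash
python3 -m inch '[{"xyz":[-0.03,0.05,0.5],"spin":0},{"xyz":[-0.03,0.05,1.5],"spin":0},{"xyz":[-0.03,0.05,3],"spin":0},{"xyz":[-0.03,0.05,5],"spin":0},{"xyz":[-0.03,0.05,7],"spin":0},{"xyz":[-0.03,0.05,9],"spin":0},{"xyz":[-0.03,0.05,10.5],"spin":0},{"xyz":[-0.03,0.05,11.5],"spin":0},{"xyz":[-0.03,0.05,12.1],"spin":0},{"xyz":[-0.03,0.05,12.4],"spin":0},{"xyz":[-0.03,0.05,12.6],"spin":0},{"xyz":[-0.03,0.05,12.75],"spin":0},{"xyz":[-0.03,0.05,12.85],"spin":0},{"xyz":[-0.03,0.05,12.85],"spin":0},{"xyz":[-0.03,0.05,12.85],"spin":0}]' 1
```

```text
t: 14.6
ee_pos: [500.1, -243.5, 27.1]
orientation: [-3.124, -0.324, -0.001]
ft_force: [-0.2, 0.7, -2.7]
width: 30.0
```

```bash
python3 -m inch '[{"xyz":[0,0,0.05],"spin":0},{"xyz":[0,0,0.1],"spin":0},{"xyz":[0,0,0.12],"spin":0},{"xyz":[0,0,0.12],"spin":0},{"xyz":[0,0,0.12],"spin":0}]' 1
```

```text
t: 15.1
ee_pos: [500.1, -243.5, 25.9]
orientation: [-3.124, -0.324, -0.001]
ft_force: [-0.4, 0.6, -1.5]
width: 29.7
```

```bash
python3 -m inch '[{"xyz":[0,0,0.04],"spin":0},{"xyz":[0,0,0.06],"spin":0},{"xyz":[0,0,0.06],"spin":0},{"xyz":[0,0,0.06],"spin":0}]' 1
```

```text
t: 15.5
ee_pos: [500.1, -243.5, 25.8]
orientation: [-3.124, -0.323, -0.001]
ft_force: [-2.0, 0.9, 5.4]
width: 29.9
```

Contact (about +5 N, so the weight is taken). I'll release and rise.

```bash
python3 -m inch '[{"xyz":[0,0,0],"spin":0},{"xyz":[0,0,0],"spin":0},{"xyz":[0,0,0],"spin":0},{"xyz":[0,0,0],"spin":0},{"xyz":[0,0,0],"spin":0},{"xyz":[0,0,0],"spin":0},{"xyz":[0,0,0],"spin":0},{"xyz":[0,0,0],"spin":0},{"xyz":[0,0,0],"spin":0},{"xyz":[0,0,0],"spin":0}]' 0
python3 -m inch '[{"xyz":[0,0,-0.5],"spin":0},{"xyz":[0,0,-1.5],"spin":0},{"xyz":[0,0,-3],"spin":0},{"xyz":[0,0,-5],"spin":0},{"xyz":[0,0,-7.5],"spin":0},{"xyz":[0,0,-10],"spin":0},{"xyz":[0,0,-12],"spin":0},{"xyz":[0,0,-12.7],"spin":0},{"xyz":[0,0,-12.7],"spin":0},{"xyz":[0,0,-12.7],"spin":0}]' 0
python3 - <<'E'
from h import *
o=ctrl.get_obs();im=ctrl.get_image('wrist');t=ctrl.get_image('top')[:,:,::-1];cv2.imwrite('pics/t5.png',t)
old=np.load('w1.npz')['im']
cv2.imwrite('pics/w5.png',np.hstack([old[90:360,220:440],im[90:360,220:440]])[:,:,::-1])
print(o['ee_pos'],o['width'])
i=t.astype(int);g=i.max(2);s=g-i.min(2)
print('carton',rect((s>40),(150,125,245,185),'top',36,close=15))
E
```

```text
t: 16.5
ee_pos: [500.1, -243.5, 25.8]
orientation: [-3.124, -0.324, -0.001]
ft_force: [-0.7, -0.4, 0.6]
width: 87.8
t: 17.5
ee_pos: [499.6, -243.4, 152.6]
orientation: [-3.124, -0.324, -0.001]
ft_force: [0.2, 0.7, 0.4]
width: 87.9
[ 499.60532768 -243.37804732  152.57319773] 87.93291922530332
carton (array([678.9, 127. ]), np.float32(84.6), array([130. ,  64.9]))
```

View pics/w5.png

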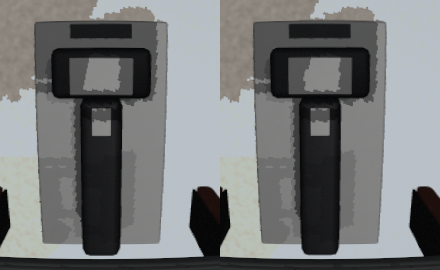

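The before (left) and after (right) views match: scanner head and handle sit the same way on the dock, and the gripper is clear. The carton is unmoved.

```bash
python3 -c "
from workcell import ctrl
ctrl.close_job()"
```

```text
the job is handed in; nothing more can be done
```

The scanner was lifted from the dock, held over the flat carton's label for 2 s, laid back in place and released. The job was handed in at about 17.6 s of the 48 s allowed.

- **Scan pose:** by my estimate the window was within about 1 mm of the label centre and 80 mm above it. The scan line ran along the label's length to within about 0.2°.
- **Carton position:** the wrist view of the carton's edges disagreed with the overhead estimate by 1–1.5 mm, within the 2 mm calibration. I set the pose between the two.
- **Return:** the scanner met the dock plate at about 5 N. The before and after wrist views of the docked scanner look the same.
- **Carton afterwards:** the flat carton measured within 0.1 mm of its first position. The gripper finished open, about 13 cm above where it released.
- **Failed check:** my first fit of the carton's front edge was spoiled by bad pixels. I repeated it on clean ones, and it agreed to 1 mm.

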